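# Run the ring gauge round the bent pipe

### The arm

A 6-joint arm with a two-finger parallel gripper is mounted at the origin on a cart in front of the work surface, level with it; the furniture and walls round the work are solid. World frame = base frame: x ahead of the robot, y to its left, z up, the work surface at z = 0. Lengths are in mm, angles in rad, forces in N, time in s.
With the tool pointing down it reaches from about 200 to 875 mm from the base axis. Payload 3.4 kg.
Tool frame: the origin (TCP) lies at the very end of the fingers, on their centre line; the grasp point (between the pads) lies 19 mm behind it; z points along the fingers, y is the line along which they close (so a half turn about z gives the same grasp; the last joint's range is limited). The gripper opens to 94 mm and grips with 3 to 60 N. Pads are 16 mm wide; open, the fingers measure 119 mm over their backs; the gripper's body (75 mm by 177 mm) begins 78 mm behind the grasp point.
Start: joints at [1.125, 0.276, 1.505, -0, 1.361, -0.121], TCP at [183.512, 544.967, 205.493] pointing down, gripper open.
Joint ranges: [-2.89, 2.89], [-0.75, 2.08], [0.22, 2.7], [-1.18, 4.32], [0.11, 2.71], [-2.7, 2.7]. Speed limits (rad/s): [2.57, 2.57, 3.14, 3.14, 3.14, 3.14].

### API

Orientations are given as a unit quaternion [w, x, y, z].
In Python, from station import arm, eoat, eyes gives the robot as it stands. The module is installed in compiled form; this text tells all that it offers. Calls block until the motion is done:
- arm.move_ptp(position, orientation): joint-space move of the TCP to a pose.
- arm.move_l(position, ori=None, v=150): straight line of the TCP; ori=None keeps the orientation; v is the mean speed in mm/s.
- arm.move_joints(angles): joint-space move.
- eoat.ungrasp() and eoat.close_gripper(): open the fingers fully, or close them until they stop; the grip force is fixed at half the most.
- arm.sleep(seconds).
- arm.inverse_kinematics(position, orientation): joint angles nearest the present ones, or None.
- arm.read_state(): the state.
- eyes.camera(name): name is "scene" or "top"; returns a dict with "img" (480x640x3 uint8, blue, green, red), "mtx" (3x3 intrinsics, pixels), "eye" and "orientation" of the camera in the world. Camera axes: x right, y up, looking along -z (the intrinsics and any distortion apply to the point x, -y, -z); pixel columns grow to the right and rows downward; lengths in mm; the calibration is good to about 2 mm. A picture is of the moment at which its call begins. There is no depth.
A pose or a line that the arm cannot do raises arm.MotionError and nothing moves.
- arm.job_done(): hands the job in; it is judged then, once.
The state is a dict: "time": time; "joints": joint angles; "qvel": joint speeds; "effort": joint torques, N m; "ee_pos": TCP position; "orientation": TCP orientation; "force": force on the tool from outside, world axes, zero at the start; "moment": the same for the moment, N m; "width": finger opening in mm; "grip_force": force on a finger pad.
Only numpy, scipy, OpenCV 4.12 (cv2) and the standard library are available. Lean on these libraries where they do the work, as an engineer would, in place of code of your own. Each camera call takes 0.05 s, during which the arm holds its last target. There are 200 camera calls.

### The job

Check the bend of the clamped pipe with the brass ring gauge that is threaded on it: take the gauge by its handle and slide it along the pipe, turning it with the bend, until the whole gauge is on the red-painted end of the pipe. Let go and leave it hanging there upright and still.

Things in the scene. Friction and masses are not known exactly. Their poses are not given: they have to be found in the camera images.
- ring_gauge: Brass ring threaded on the pipe: outside 36 mm, bore 22 mm, 26 mm long, brass handle above, dark steel keel below; 0.3 kg. Origin: centre of the bore; x along bore and pipe, z up through the handle. Starts anywhere on the unpainted straight leg. Hangs freely, bore centre 3 mm below the pipe's axis; lifted 3 mm it is centred, with 3 mm play all round.
- gauge_handle (a point): Centre of the gauge's handle, an upright brass plate 14 mm thick across the pipe (gauge y), 26 mm along it (gauge x), 40 mm high; 38 mm above the bore centre. Axes as the gauge. Grasp it from above across the 14 mm.
- pipe_stand: Fixed blue plate, two posts, bent 16 mm steel pipe, its axis level 80 mm above the bench. Origin on the bench under the bend's centre, z up. Axis of the pipe (mm, this frame): along +x from (-100, 100) to (0, 100), 90 degree arc of radius 100 about (0, 0) to (100, 0), along -y to (100, -100). A grey 28 mm clamp cube is centred on each end, bolt heads up to 98 mm above the bench.
- red_zone (a point): Middle of the red-painted 60 mm of the pipe, on the pipe's axis. The paint lies on the far straight leg, from (100, -26) to the clamp at (100, -86) mm in the frame of pipe_stand. Axes as pipe_stand: the pipe runs along y here.

How it is judged:
By the outcome, as a careful person would: the job done as asked, in the order asked, and still so for the second after the job is handed in, with the robot touching nothing.
It also fails if it takes over 40 s, if anything falls off the work surface, if the arm or the gripper's body presses on something with over 40 N, if the wrist force passes 120 N, or if a joint passes its speed limit or range.

## Working session

There is one attempt and no reset: what is moved stays moved. The work goes in short steps, each a Python script; the robot and the scene stay as the last script left them, time stands still between calls to the robot, and variables do not carry over. Pictures are saved under pics/ and viewed, at most 10 in all, crops included, and the job is handed in when it is done.

```bash
mkdir -p pics
python3 - <<'E'
from station import arm,eoat,eyes
import cv2
for n in("scene","top"):
    c=eyes.camera(n);cv2.imwrite(f"pics/{n}0.png",c["img"]);print(n,c["mtx"].tolist(),c["eye"],c["orientation"],[k for k in c], c.get("dist"))
s=arm.read_state();print(s["time"],s["ee_pos"],s["orientation"],s["force"])
E
```

```text
scene [[457.12603537786237, 0.0, 317.9811632830667], [0.0, 457.12603537786237, 228.51059841661964], [0.0, 0.0, 1.0]] [ 147.60055844 -367.33091871  742.71635979] [ 0.85072729  0.3274011  -0.15167777 -0.3821851 ] ['img', 'mtx', 'eye', 'orientation'] None
top [[466.0342826822499, 0.0, 317.3451543336764], [0.0, 466.0342826822499, 250.5680440766097], [0.0, 0.0, 1.0]] [525.05145318  26.80473613 958.77558157] [-0.69913638 -0.02730543  0.02275387  0.71410433] ['img', 'mtx', 'eye', 'orientation'] None
0.1 [183.27048802 544.48644773 204.71584443] [-2.27300638e-04  1.61683709e-01  9.86842306e-01 -7.67333049e-04] [ 0.43861718 -0.03689007  0.46537982]
```

View pics/top0.png

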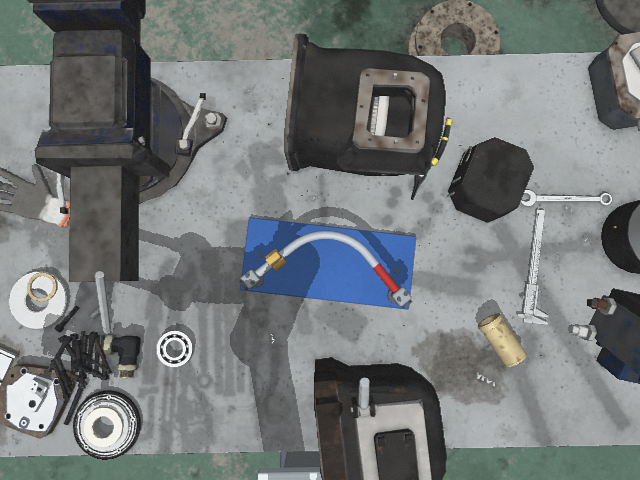

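View pics/scene0.png

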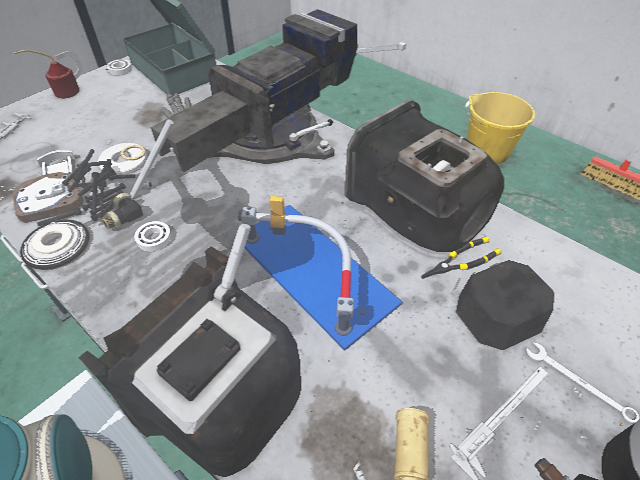

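Run:
```python
import cv2
a=cv2.imread("pics/top0.png")[205:325,230:430];cv2.imwrite("pics/topc.png",cv2.resize(a,None,fx=4,fy=4,interpolation=cv2.INTER_CUBIC))
a=cv2.imread("pics/scene0.png")[185:350,210:410];cv2.imwrite("pics/scc.png",cv2.resize(a,None,fx=3.6,fy=3.6,interpolation=cv2.INTER_CUBIC))
```

```text
(no output)
```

View pics/topc.png

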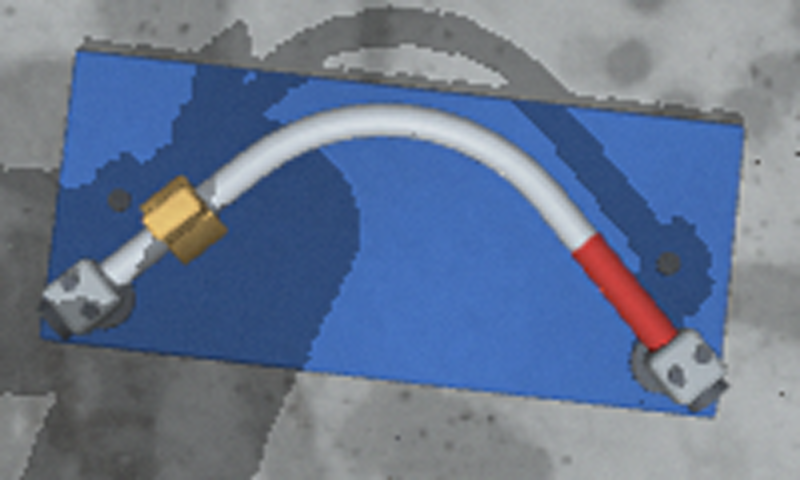

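View pics/scc.png

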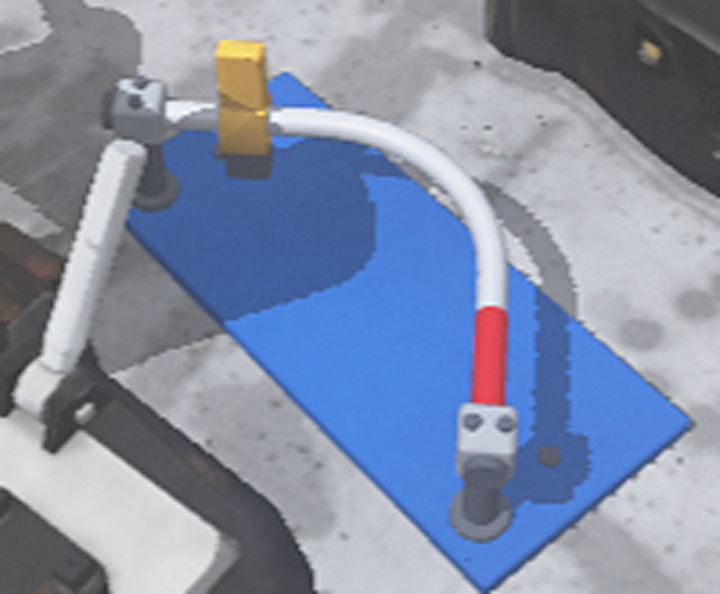

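```bash
cat > h.py <<'E'
import numpy as np
from station import arm,eoat,eyes
from scipy.spatial.transform import Rotation as R
from scipy.optimize import least_squares
def rot(q): return R.from_quat(np.roll(q,-1))
def proj(c,P):
    p=rot(c["orientation"]).inv().apply(np.atleast_2d(P)-c["eye"]); p=p*[1,-1,-1]
    u=p@c["mtx"].T; return u[:,:2]/u[:,2:]
def stand(pose,P):
    P=np.atleast_2d(P).astype(float); x,y,a=pose
    return R.from_euler('z',a).apply(P)+[x,y,0]
E
cat > m.py <<'E'
from h import *
ct,cs=eyes.camera("top"),eyes.camera("scene")
T=lambda l:np.array(l)/4-.375+[230,205]
S=lambda l:np.array(l)/3.6-.36+[210,185]
P=[(-100,100,94),(100,-100,94),(100,-26,80)]
ut=T([(83,292),(688,368),(588,246)]);us=S([(141,94),(488,421),(491,309)])
def f(v):
    Q=stand(v[:3],P);G=stand(v[:3],[(v[3],100,135)])
    return np.r_[proj(ct,Q)-ut,proj(cs,Q)-us,proj(ct,G)-T([(177,211)]),proj(cs,G)-S([(242,49)])].ravel()
b=min((least_squares(f,[500,30,a,-50],x_scale=[100,100,1,50],loss='soft_l1') for a in np.arange(-3,3.1,.75)),key=lambda r:r.cost)
np.set_printoptions(precision=3,suppress=True)
print(b.x,f(b.x).reshape(-1,2).tolist())
np.save("pose.npy",b.x)
print(stand(b.x[:3],[(0,0,0),(b.x[3],100,115),(71,71,115),(100,-56,115)]))
# overlay: pipe axis, paint, handle
import cv2
a=np.linspace(np.pi/2,0,40)
ax=np.r_[[(-86,100,80)],np.c_[100*np.cos(a),100*np.sin(a),0*a+80],[(100,-86,80)]]
rows=[]
for c,o in((ct,(230,205)),(cs,(210,195))):
    im=c["img"][o[1]:o[1]+120,o[0]:o[0]+200];im=cv2.resize(im,None,fx=3,fy=3)
    cv2.polylines(im,[np.int32((proj(c,stand(b.x[:3],ax))-o)*3+1)],False,(0,255,0),1)
    g=b.x[3];bx=[(g+i,100+j,135) for i,j in((-13,-7),(13,-7),(13,7),(-13,7))]
    cv2.polylines(im,[np.int32((proj(c,stand(b.x[:3],bx))-o)*3+1)],True,(0,0,255),1)
    rows.append(im)
cv2.imwrite("pics/ov.png",np.vstack(rows)[:600*2][:720])
cv2.imwrite("pics/ov.png",cv2.resize(np.vstack(rows),None,fx=.83,fy=.83))
# yaw candidates and joints: tool y across the pipe
x,y,ph=b.x[:3]
for n in(0,1):
  for s,th in((g,0),(0,0),(0,-45),(0,-90),(1,-90)):
    p={(g,0):(g,100),(0,0):(0,100),(0,-45):(70.7,70.7),(0,-90):(100,0),(1,-90):(100,-56)}[(s,th)]
    for z in(137,230):
      w=stand(b.x[:3],[(*p,z)])[0]
      q=R.from_euler('z',ph+np.radians(th)+n*np.pi)*R.from_euler('x',np.pi)
      print(n,s,th,z,arm.inverse_kinematics(w,np.roll(q.as_quat(),1)))
E
python3 m.py
```

```text
[518.306  16.234   5.357 -40.414] [[0.38105066282784605, 0.36956761069819777], [0.9901270710111021, -0.32312229964003336], [0.002331312147589415, -1.047262327339979], [-0.7501344502385336, -0.8197347378466873], [-0.5727582466326453, 0.41146141884212284], [-0.19341894831251238, 1.2020309743472808], [0.04905670436875198, -0.4698208647004094], [-0.28987359849548966, -1.453614892365323]]
[[518.306  16.234   0.   ]
 [573.93  108.642 115.   ]
 [617.725   2.171 115.   ]
 [533.662 -97.345 115.   ]]
0 -40.41417098599663 0 137 [ 0.068  0.335  1.594 -0.     1.212  2.565]
0 -40.41417098599663 0 230 [ 0.068  0.277  1.442 -0.     1.422  2.565]
0 0 0 137 [ 0.012  0.362  1.552 -0.     1.228  2.508]
0 0 0 230 [ 0.012  0.307  1.4   -0.     1.435  2.508]
0 0 -45 137 None
0 0 -45 230 None
0 0 -90 137 [-0.229  0.331  1.599  0.     1.211 -2.445]
0 0 -90 230 [-0.229  0.274  1.447  0.     1.421 -2.445]
0 1 -90 137 [-0.309  0.275  1.684  0.     1.182 -2.524]
0 1 -90 230 [-0.309  0.214  1.53   0.     1.398 -2.524]
1 -40.41417098599663 0 137 [ 0.068  0.335  1.594  0.     1.212 -0.577]
1 -40.41417098599663 0 230 [ 0.068  0.277  1.442  0.     1.422 -0.577]
1 0 0 137 [ 0.012  0.362  1.552  0.     1.228 -0.633]
1 0 0 230 [ 0.012  0.307  1.4    0.     1.435 -0.633]
1 0 -45 137 [-0.109  0.382  1.519 -0.     1.24   0.031]
1 0 -45 230 [-0.109  0.328  1.368 -0.     1.446  0.031]
1 0 -90 137 [-0.229  0.331  1.599 -0.     1.211  0.697]
1 0 -90 230 [-0.229  0.274  1.447 -0.     1.421  0.697]
1 1 -90 137 [-0.309  0.275  1.684 -0.     1.182  0.617]
1 1 -90 230 [-0.309  0.214  1.53  -0.     1.398  0.617]
```

View pics/ov.png

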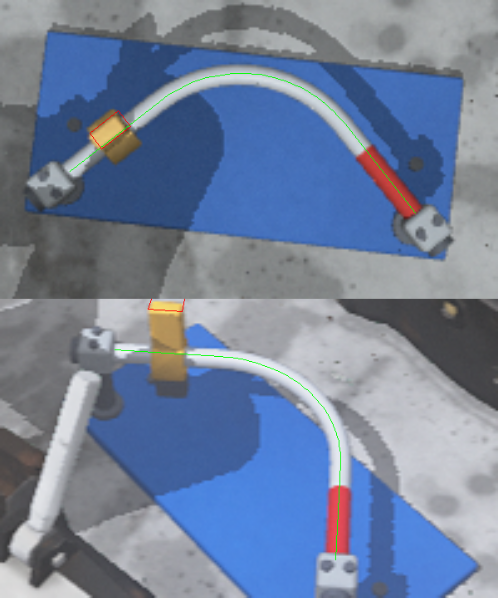

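Run:
```python
from h import *
ct,cs=eyes.camera("top"),eyes.camera("scene")
def tri(a,b):
    r=least_squares(lambda X:np.r_[proj(ct,X)[0]-a,proj(cs,X)[0]-b],[650,0,100.]);print(r.x.round(),r.fun.round(1))
tri((358,147),(400,151));tri((430,147),(455,185));tri((291,166),(348,140));tri((362,380),(222,300));tri((363,380),(243,228))
def ground(c,u,z):return least_squares(lambda X:proj(c,[X[0],X[1],z])[0]-u,[650,0.]).x.round()
print(ground(ct,(415,180),0),ground(ct,(415,180),100),ground(cs,(430,247),0),ground(ct,(350,172),150))
```

```text
[745. -40. 223.] [ 1.3 -1.2 -2.   0.3]
[ 745. -158.  211.] [ 1.  -0.8 -1.4  0.3]
[722.  67. 206.] [ 2.4 -2.3 -3.9  0.4]
[350. -26. 170.] [-7.5  8.8 10.3 -0.1]
[389. -29. 298.] [-0.5  0.6  0.7 -0. ]
[ 736. -174.] [ 714. -153.] [ 777. -137.] [720. -29.]
```

```bash
cat >> h.py <<'E'
pose=np.load("pose.npy"); off=np.zeros(3)
def tcp(s,z,d=(0,0)):
    """s: arclength along pipe axis, 0 at bend start; d = stand-frame xy correction"""
    if s<0: p,t=(s,100),0
    elif s<50*np.pi: t=-s/100; p=(100*np.sin(s/100),100*np.cos(s/100))
    else: p,t=(100,-(s-50*np.pi)),-np.pi/2
    q=R.from_euler('z',pose[2]+t+np.pi)*R.from_euler('x',np.pi)
    return stand(pose[:3],[(p[0]+d[0],p[1]+d[1],z)])[0],np.roll(q.as_quat(),1)
def F():  # force in stand frame
    s=arm.read_state(); return R.from_euler('z',-pose[2]).apply(s["force"]).round(1),round(s["width"],2),round(s["time"],2)
E
python3 - <<'E'
from h import *
s=arm.read_state();p=s["ee_pos"];arm.move_l([p[0],p[1],380],v=250)
w,q=tcp(pose[3],300);arm.move_ptp(w,q)
w,q=tcp(pose[3],103);arm.move_l(w,v=150);print(F())
eoat.close_gripper();print(F())
w,q=tcp(pose[3],106);arm.move_l(w,v=20);print(F())
arm.sleep(.2);print(F(),arm.read_state()["moment"])
import cv2
c=eyes.camera("scene");t=eyes.camera("top")
cv2.imwrite("pics/g.png",np.hstack([cv2.resize(i["img"][y:y+150,x:x+130],None,fx=3,fy=3) for i,x,y in((c,220,160),(t,230,190))]))
E
```

```text
(array([-0.1,  0.1, -0.2]), 93.85, 4.73)
(array([ 0.4, -1.7,  0.5]), 14.26, 5.93)
(array([-0.1, -0.2, -3.4]), 14.06, 6.23)
(array([ 1.1, -0.3, -1.9]), 13.79, 6.43) [-0.03333136 -0.00039452 -0.07243635]
```

View pics/g.png

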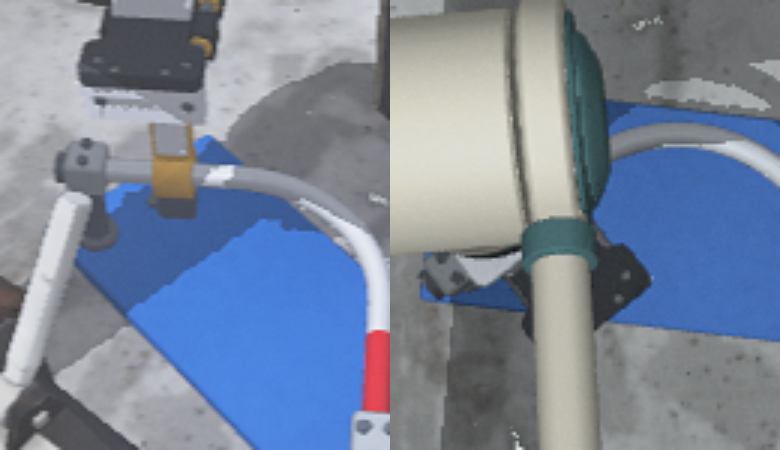

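The picture shows the fingers on the handle (scene half, about 172,140) and the gauge raised on the pipe. The force of about 3 N down is the gauge's weight. Next I probe the play to centre the ring on the pipe.

```bash
cat >> h.py <<'E'
def probe(s,z,d,axis,thr=4,step=.7,n=8):
    """touch both sides along stand axis (0,1,2); return contact offsets"""
    out=[]
    b=F()[0][axis]
    for sg in(1,-1):
        for k in range(1,n+1):
            e=np.r_[d,z].astype(float);e[axis]+=sg*k*step
            w,q=tcp(s,e[2],e[:2]);arm.move_l(w,q,v=15);f=F()[0][axis]
            if abs(f-b)>thr:break
        out.append((round(sg*k*step,1),float(f-b)))
        w,q=tcp(s,z,d);arm.move_l(w,q,v=20)
    return out
E
python3 - <<'E'
from h import *
print(probe(pose[3],106,(0,0),1));print(F());print(probe(pose[3],106,(0,0),2));print(F())
E
```

```text
[(2.8, -4.8), (-5.6, 1.3)]
(array([-0.8, -0.3, -3.6]), 13.79, 10.26)
[(4.2, -10.200000000000001), (-2.8, 5.0)]
(array([ 0.1, -0.7, -2.4]), 14.08, 13.41)
```

Run:
```python
from h import *
d=np.array([0,-1.4]);z=106.7
E=50*np.pi
for s in [-20,0,*np.linspace(0,E,10)[1:],E+20,E+40]:
    w,q=tcp(s,z,d);arm.move_l(w,q,v=40)
    f,wd,t=F();n=np.array([np.sin(np.clip(s,0,E)/100),np.cos(np.clip(s,0,E)/100)])
    fr=f[:2]@n
    print(round(s),f,round(fr,1),d.round(1),round(z,1),wd,t)
    if abs(fr)>2.5:d=d+n*np.clip(.15*fr,-1,1)
    fz=f[2]+3
    if abs(fz)>3:z+=np.clip(.15*fz,-1,1)
    if np.linalg.norm(f)>25:print("stop");break
np.save("d.npy",np.r_[d,z,s])
```

```text
-20 [-0.8 -0.4 -3. ] -0.4 [ 0.  -1.4] 106.7 13.68 14.07
0 [ 0.1 -0.1 -2.6] -0.1 [ 0.  -1.4] 106.7 13.76 14.72
17 [-0.  -0.  -2.9] 0.0 [ 0.  -1.4] 106.7 13.82 15.3
35 [-0.4  0.7 -3.4] 0.5 [ 0.  -1.4] 106.7 14.15 15.88
52 [-0.7 -0.7 -3.5] -1.0 [ 0.  -1.4] 106.7 13.98 16.47
70 [ 0.4 -0.1 -2.8] 0.2 [ 0.  -1.4] 106.7 13.93 17.05
87 [-0.6  0.1 -3.8] -0.4 [ 0.  -1.4] 106.7 13.95 17.63
105 [-0.2  1.1 -3. ] 0.4 [ 0.  -1.4] 106.7 14.05 18.22
122 [-0.8  0.2 -2.8] -0.7 [ 0.  -1.4] 106.7 13.74 18.8
140 [-0.   0.2 -3. ] 0.0 [ 0.  -1.4] 106.7 13.96 19.38
157 [ 1.1 -0.2 -3.3] 1.1 [ 0.  -1.4] 106.7 13.95 19.97
177 [-0.9  0.5 -2.7] -0.9 [ 0.  -1.4] 106.7 13.26 20.62
197 [ 0.6  0.4 -2.8] 0.6 [ 0.  -1.4] 106.7 13.64 21.27
```

Run:
```python
from h import *
d=np.array([0,-1.4]);E=50*np.pi
print(probe(E+40,106.7,d,0,step=1,n=4))
w,q=tcp(E+56,106.7,d);arm.move_l(w,q,v=30);print(F())
for z in np.arange(104.7,102,-.5):
    w,q=tcp(E+56,z,d);arm.move_l(w,q,v=10);f=F();print(z,f)
    if f[0][2]>-1:break
import cv2
c=eyes.camera("scene");t=eyes.camera("top")
cv2.imwrite("pics/r.png",np.hstack([cv2.resize(i["img"][y:y+150,x:x+130],None,fx=3,fy=3) for i,x,y in((c,260,200),(t,330,190))]))
```

```text
[(4, -3.3000000000000003), (-4, 0.5000000000000001)]
(array([-0. ,  0.4, -2.5]), 13.55, 24.65)
104.7 (array([ 0.1, -1. , -2.9]), 13.89, 25.0)
104.2 (array([-0.3,  0.3, -3.1]), 13.65, 25.25)
103.7 (array([ 0.1,  1.1, -2.3]), 13.52, 25.5)
103.2 (array([-0.3,  0.4, -2.6]), 14.01, 25.75)
102.7 (array([ 0. , -0.3, -0.7]), 13.65, 26.0)
```

View pics/r.png

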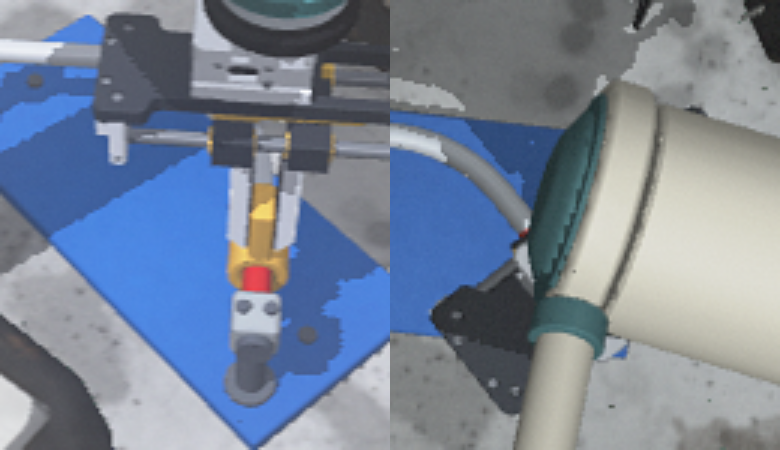

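The picture shows the upright gauge at about (258,260) on the red, with some red left before the clamp. Its weight now rests on the pipe, so I release and back off.

Run:
```python
from h import *
import cv2
eoat.ungrasp();d=np.array([0,-1.4]);E=50*np.pi
w,q=tcp(E+56,300,d);arm.move_l(w,q,v=150)
w[2]=350;w[1]+=-130;w[0]-=60
try: arm.move_l(w,v=200)
except arm.MotionError as e: print(e)
c=eyes.camera("scene");arm.sleep(.7);c2=eyes.camera("scene");t=eyes.camera("top");print(F())
print("motion",cv2.absdiff(c["img"],c2["img"])[200:330,310:370].max())
cv2.imwrite("pics/e.png",np.hstack([cv2.resize(i["img"][y:y+110,x:x+90],None,fx=4.4,fy=4.4,interpolation=2) for i,x,y in((c2,300,220),(t,350,220))]))
```

```text
(array([ 0.9,  0.9, -0. ]), 93.96, 30.61)
motion 86
```

View pics/e.png

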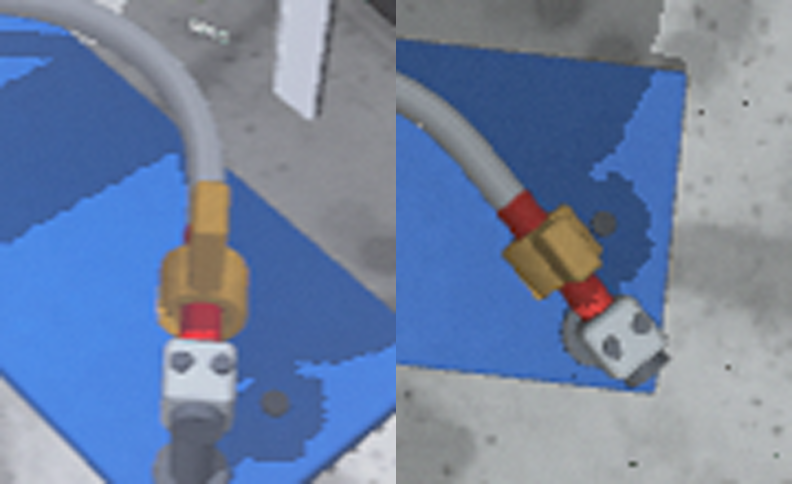

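Red shows on both sides of the upright gauge, so it is fully on the paint. The motion figure may be swing or a shadow edge, so I let it settle and check before handing in.

Run:
```python
from h import *
import cv2
p=None
for k in range(12):
    c=eyes.camera("scene")["img"][255:300,333:360]
    if p is not None:
        m=cv2.absdiff(c,p);print(m.max(),(m.max(2)>25).sum(),end="; ")
        if k>3 and m.max()<25 and last<25:break
        last=m.max()
    p=c;arm.sleep(.35)
print(F())
```

```text
5 0; 6 0; 5 0; 8 0; (array([-0.4, -0.7,  0.2]), 93.9, 32.26)
```

```bash
python3 -c "
from station import arm
print(arm.job_done())"
```

```text
the job is handed in; nothing more can be done
None
```

The gauge went round the bend without catching and now hangs upright and still, wholly on the red end of the pipe; I let go and handed the job in at about 32 s.

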